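Test a microscope counterbalance spring and sort it

TASK

Lift the spring that waits on the blue pad, stand it in the round seat of the tester and let go; then press its cap straight down with 12 N (never as much as 18 N) and hold that for a second, noting whether the top of the cap is above or below the tip of the red pointer. Let it up slowly and stand the spring upright in the green tray if under 12 N the top of its cap stayed above the pointer, or in the red tray if it sank below. Set it down without dropping it, do not push hard on the tester, and leave the pointer, the spring on the black pad and the other things where they are.

Things in the scene. Friction and masses are not known exactly. Their poses are not given: they have to be found in the camera images.
- spring_a_centre (a point): Upright spring between two round ends, 80 mm tall, about 0.17 kg: dark steel foot 34 mm across, 12 mm high; coils 28 mm across; brass cap 32 mm across, 16 mm high. May be lifted by the cap. Point on the axis, 40 mm above the underside of the foot, 40 mm below the top of the unpressed cap; z up along the axis. Two look alike: test the one on the blue pad; that on the black pad stays.
- spring_b_centre (a point): Upright spring between two round ends, 80 mm tall, about 0.17 kg: dark steel foot 34 mm across, 12 mm high; coils 28 mm across; brass cap 32 mm across, 16 mm high. May be lifted by the cap. Point on the axis, 40 mm above the underside of the foot, 40 mm below the top of the unpressed cap; z up along the axis. Two look alike: test the one on the blue pad; that on the black pad stays.
- spring_a_cap (a joint): How far the cap of this spring is pressed straight down towards its foot, m: 0 free, 0.030 at its stop. The stiffness of the two springs differs and is not known: a cap begins to move at about 3 N and then sinks 1 to 2 mm per newton.
- spring_b_cap (a joint): How far the cap of this spring is pressed straight down towards its foot, m: 0 free, 0.030 at its stop. The stiffness of the two springs differs and is not known: a cap begins to move at about 3 N and then sinks 1 to 2 mm per newton.
- tester: Fixed tester: grey plate 110 mm (x) by 150 mm (y, from -50 to +100 mm), 12 mm thick. Origin on the table under the centre of its round seat. On its +y side, 83 mm from the seat axis, a steel column 22 x 14 mm, top 98 mm over the table, carries the red pointer. Nothing else is above the plate: fingers that open along the tester's x axis clear them.
- tester_seat (a point): Centre of the floor of the tester's round seat, a dark recess in a brass-coloured ring, 39 mm wide and 6 mm deep in the plate; this floor is 6 mm above the table. Axes as the tester's.
- mark_tip (a point): Tip of the flat red pointer (2 mm thick, 10 mm wide; the point is at mid-thickness), 30 mm from the seat's axis on the tester's +y side. It points level at the spring from a black clamp on the column; its height is set anew each time, 56 to 78 mm above the seat's floor, and must stay.
- blue_pad: Fixed blue pad 70 x 70 mm, 4 mm thick; origin at the centre of its underside. The spring to be tested stands on it.
- black_pad: Fixed black pad 70 x 70 mm, 4 mm thick; origin at the centre of its underside. The other spring stands on it.
- green_tray: Fixed open green tray, 95 x 95 mm outside, 20 mm high, walls 4 mm, floor 4 mm; origin at the centre of its underside. For springs that pass.
- red_tray: Fixed open red tray, the same size; origin at the centre of its underside. For springs that fail.
- objective: Bystander: silver microscope objective with a yellow ring, standing, 28 mm across, 44 mm tall; origin under its foot.
- eyepiece: Bystander: eyepiece, steel below and black above, standing, 32 mm across, 40 mm tall; origin under its foot.
- screwdriver: Bystander: screwdriver with an orange handle lying along its x, 160 mm long; origin under its middle.
Not all that is in view belongs to the job. Leave any purple look-alike of the part that bears spring_b_centre alone.

How it is judged:
On the way, in this order (a step that is already met when the one before it is completed fails the run):
1. the spring from the blue pad stands fully down in the tester's seat, free of the fingers and not pressed ((((horizontal distance between spring_a_centre and tester_seat below 0.005 m and z of spring_a_centre in the frame of tester_seat below 0.0425 m and angle between spring_a_centre's own z axis and vertical below 0.1 rad) and value of joint spring_a_cap below 0.0025 m and contact force between the fingers and spring_a below 0.2 N) or ((horizontal distance between spring_b_centre and tester_seat below 0.005 m and z of spring_b_centre in the frame of tester_seat below 0.0425 m and angle between spring_b_centre's own z axis and vertical below 0.1 rad) and value of joint spring_b_cap below 0.0025 m and contact force between the fingers and spring_b below 0.2 N))), for 0.2 s.
2. its cap is held pressed with 12 N (10 to 14 N; with its weight 11.6 to 15.9 N on the plate) while it stands in the seat ((((horizontal distance between spring_a_centre and tester_seat below 0.005 m and z of spring_a_centre in the frame of tester_seat below 0.0425 m and angle between spring_a_centre's own z axis and vertical below 0.1 rad) and contact force between spring_a and tester between 11.6 and 15.9 N) or ((horizontal distance between spring_b_centre and tester_seat below 0.005 m and z of spring_b_centre in the frame of tester_seat below 0.0425 m and angle between spring_b_centre's own z axis and vertical below 0.1 rad) and contact force between spring_b and tester between 11.6 and 15.9 N))), for 0.7 s.
At the end, for the whole second after the job is handed in: The tested spring stands upright (within 0.15 rad), released and at rest, on the floor of the green tray if its cap's top was above the pointer at 12 N, of the red tray if below (either tray within 2.5 mm); the other spring is within 15 mm of where it was (((((z of mark_tip in the frame of tester_seat below 0.0661 m and (x of spring_a_centre in the frame of green_tray between -0.04 and 0.04 m and y of spring_a_centre in the frame of green_tray between -0.04 and 0.04 m and height (world z) of spring_a_centre below 0.05 m and angle between spring_a_centre's own z axis and vertical below 0.15 rad and linear speed of spring_a below 0.02 m/s)) or (z of mark_tip in the frame of tester_seat above 0.0611 m and (x of spring_a_centre in the frame of red_tray between -0.04 and 0.04 m and y of spring_a_centre in the frame of red_tray between -0.04 and 0.04 m and height (world z) of spring_a_centre below 0.05 m and angle between spring_a_centre's own z axis and vertical below 0.15 rad and linear speed of spring_a below 0.02 m/s))) and distance of spring_b_centre from where it was at the start of the episode below 0.015 m) or (((z of mark_tip in the frame of tester_seat below 0.0725 m and (x of spring_b_centre in the frame of green_tray between -0.04 and 0.04 m and y of spring_b_centre in the frame of green_tray between -0.04 and 0.04 m and height (world z) of spring_b_centre below 0.05 m and angle between spring_b_centre's own z axis and vertical below 0.15 rad and linear speed of spring_b below 0.02 m/s)) or (z of mark_tip in the frame of tester_seat above 0.0675 m and (x of spring_b_centre in the frame of red_tray between -0.04 and 0.04 m and y of spring_b_centre in the frame of red_tray between -0.04 and 0.04 m and height (world z) of spring_b_centre below 0.05 m and angle between spring_b_centre's own z axis and vertical below 0.15 rad and linear speed of spring_b below 0.02 m/s))) and distance of spring_a_centre from where it was at the start of the episode below 0.015 m))); the robot touches nothing.
It fails at once if a spring is pressed onto the tester with 18 N or more besides its weight (contact force between any of spring_a, spring_b and tester above 20 N).
It fails at once if the spring on the black pad is taken or shifted ((distance of spring_a_centre from where it was at the start of the episode above 0.015 m and horizontal distance between spring_b_centre and blue_pad below 0.03 m and height (world z) of spring_b_centre below 0.048 m and distance of spring_b_centre from where it was at the start of the episode below 0.015 m) or (distance of spring_b_centre from where it was at the start of the episode above 0.015 m and horizontal distance between spring_a_centre and blue_pad below 0.03 m and height (world z) of spring_a_centre below 0.048 m and distance of spring_a_centre from where it was at the start of the episode below 0.015 m) or distance of each of spring_a_centre, spring_b_centre from where it was at the start of the episode above 0.015 m).
It fails at once if a spring is dropped ((contact force between anything else and spring_a below 0.05 N and linear speed of spring_a above 0.6 m/s) or (contact force between anything else and spring_b below 0.05 N and linear speed of spring_b above 0.6 m/s)).
It fails at once if the robot pushes on the tester with over 25 N (contact force between any of the arm, the fingers and tester above 25 N).
It fails at once if the pointer is shifted by more than 2 mm, or a bystander by more than 20 mm (distance of mark_tip from where it was at the start of the episode above 0.002 m or distance of any of objective, eyepiece, screwdriver from where it was at the start of the episode above 0.02 m).
It also fails if it takes over 72 s, if anything falls off the work surface, if the arm or the gripper's body presses on something with over 40 N, if the wrist force passes 120 N, or if a joint passes its speed limit or range.

ROBOT

A 6-joint arm with a two-finger parallel gripper is mounted at the origin on the work surface. World frame = base frame: x ahead of the robot, y to its left, z up, the work surface at z = 0. Lengths are in m, angles in rad, forces in N, time in s.
With the tool pointing down it reaches from about 0.4 to 0.925 m from the base axis. Payload 12.5 kg.
Tool frame: the origin (TCP) lies midway between the tips of the shut fingers; the grasp point (between the pads) lies 19 mm behind it; z points along the fingers, y is the line along which they close (so a half turn about z gives the same grasp; the last joint's range is limited). The gripper opens to 95 mm and grips with 3 to 60 N. Pads are 20 mm wide; open, the fingers measure 119 mm over their backs; the gripper's body (75 mm by 180 mm) begins 59 mm behind the grasp point.
Start: joints at [-1.287, 0.491, 1.559, -0, 1.092, -0.106], TCP at [0.238, -0.578, 0.215] pointing down, gripper open.
Joint ranges: [-3.1, 3.1], [-0.84, 2.19], [0.05, 2.79], [-1.13, 4.28], [0.06, 2.93], [-2.69, 2.69]. Speed limits (rad/s): [2.22, 2.22, 2.79, 3.14, 3.14, 3.14].

INTERFACE

Orientations are given as a unit quaternion [x, y, z, w].
In Python, from station import ctrl gives the robot as it stands.
- The arm moves only by the tool step_arm, never from a script. Its argument "series" is a list of rows, each an object with "offset": the shift along the tool's x, y, z in units of 40 mm (1.0 is 40 mm), a list of three; "roll": the turn about the tool's z in degrees. A call has 1 to 12 rows; each row is the pose to reach, as a shift and turn from the pose commanded when the call began, along the tool's axes at that moment; what a row does not reach only later rows make up. A row lasts 1/12 s, in which the tool goes at most 41.7 mm and 7.16 degrees, less where a joint would pass 70% of its speed; a pose out of reach is approached as far as the arm can. A call with a gripper value outside its range is refused whole. "grip" is the finger opening in mm, from 0 to 95.1, set as the call begins (left out, the last holds). The fingers move at their own pace and stop on an object; the grip force is fixed at half the most. Time passes only in rows, so rows that repeat a pose let the fingers close. It gives the time, the measured TCP pose, the force, the opening and the grip force at its end, in the units of the state.
- ctrl.get_state(): the state, without advancing time (a new reading comes with each control period).
- ctrl.get_image(name): name is "side" or "top" or "wrist"; returns (picture, depth): 480x640x3 uint8, blue, green, red; 480x640 float32, m along the optical axis (not along the pixel's ray), 0 where there is no reading.
- ctrl.camera_info(name): a dict with "K" (3x3 intrinsics, pixels), "extrinsics" (4x4, takes a point from camera to world coordinates). Camera axes: x right, y down, z forward; pixel columns grow to the right and rows downward; lengths in m; the calibration is good to about 2 mm. A picture is of the moment at which its call begins: read the wrist's pose just before it. camera_info takes no time and is no camera call; for the wrist camera it gives the pose at the moment of the call.
- ctrl.job_done(): hands the job in; it is judged then, once.
The state is a dict: "t": time; "joint_positions": joint angles; "qd": joint speeds; "joint_torque": joint torques, N m; "tool_pos": TCP position; "eef_rot": TCP orientation; "wrist_force": force on the tool from outside, world axes, zero at the start; "torque": the same for the moment, N m; "grip_width": opening from 0.0 (shut) to 1.0 (fully open); "gripper_force": force on a finger pad.
Only numpy, scipy, OpenCV 4.12 (cv2) and the standard library are available. Lean on these libraries where they do the work, as an engineer would, in place of code of your own. Each camera call takes 0.05 s, during which the arm holds its last target. There are 200 camera calls.

## Working session

There is one attempt and no reset: what is moved stays moved. The work goes in short steps, Python scripts to look and compute and a tool call to move; the robot and the scene stay as the last step left them, time stands still between calls to the robot, and variables do not carry over. Pictures are saved under pics/ and viewed, at most 10 in all, crops included, and the job is handed in when it is done.

Besides the shell and the picture viewer there is one more tool, called after ">>>" as a command line: name --argument value ..., lists and objects as JSON in quotes. step_arm: Moves the arm, as the interface text tells. Its arguments: {"type":"object","properties":{"series":{"type":"array","items":{"type":"object","properties":{"offset":{"type":"array","items":{"type":"number"}},"roll":{"type":"number"}}}},"grip":{"type":"number"}},"required":["series"]}

```bash
mkdir -p pics
cat > h.py <<'E'
import numpy as np, cv2
from station import ctrl
def grab(n):
    ci=ctrl.camera_info(n); p,d=ctrl.get_image(n); return p,d,np.array(ci["K"]),np.array(ci["extrinsics"])
def cloud(d,K,E):
    v,u=np.mgrid[:480,:640]; c=np.stack([(u-K[0,2])/K[0,0]*d,(v-K[1,2])/K[1,1]*d,d],-1)
    return c@E[:3,:3].T+E[:3,3]
def ray(u,v,K,E,z):
    r=E[:3,:3]@np.array([(u-K[0,2])/K[0,0],(v-K[1,2])/K[1,1],1]); return E[:3,3]+r*(z-E[2,3])/r[2]
E
python3 - <<'E'
from h import *
for n in("top","side"):
    p,d,K,E=grab(n); cv2.imwrite(f"pics/{n}0.png",p); np.savez(f"{n}0.npz",p=p,d=d,K=K,E=E); print(n,K.round(1).tolist(),E.round(3).tolist())
s=ctrl.get_state(); print({k:np.round(v,3).tolist() for k,v in s.items()})
E
```

```text
top [[585.9, 0.0, 316.1], [0.0, 585.9, 244.9], [0.0, 0.0, 1.0]] [[0.007, -0.98, 0.197, 0.327], [-1.0, -0.008, -0.004, 0.043], [0.005, -0.197, -0.98, 1.368], [0.0, 0.0, 0.0, 1.0]]
side [[571.3, 0.0, 316.8], [0.0, 571.3, 239.6], [0.0, 0.0, 1.0]] [[0.995, -0.071, 0.065, 0.52], [-0.096, -0.642, 0.761, -0.705], [-0.012, -0.764, -0.646, 0.693], [0.0, 0.0, 0.0, 1.0]]
{'t': 0.1, 'joint_positions': [-1.287, 0.492, 1.559, -0.0, 1.092, -0.106], 'qd': [-0.001, -0.002, -0.001, 0.001, -0.0, 0.0], 'joint_torque': [0.002, -61.362, -25.861, 0.069, 0.047, -0.0], 'tool_pos': [0.237, -0.578, 0.214], 'eef_rot': [0.981, 0.194, -0.0, -0.001], 'wrist_force': [-0.152, -0.675, 0.5], 'torque': [0.015, 0.05, -0.057], 'gripper_force': 0.0, 'grip_width': 0.996}
```

View pics/top0.png

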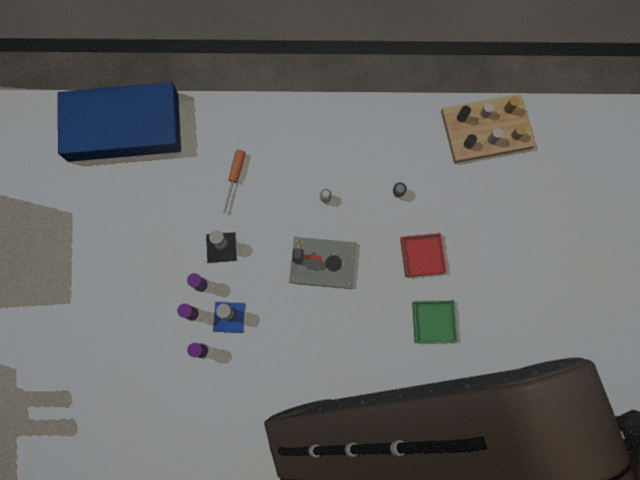

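View pics/side0.png

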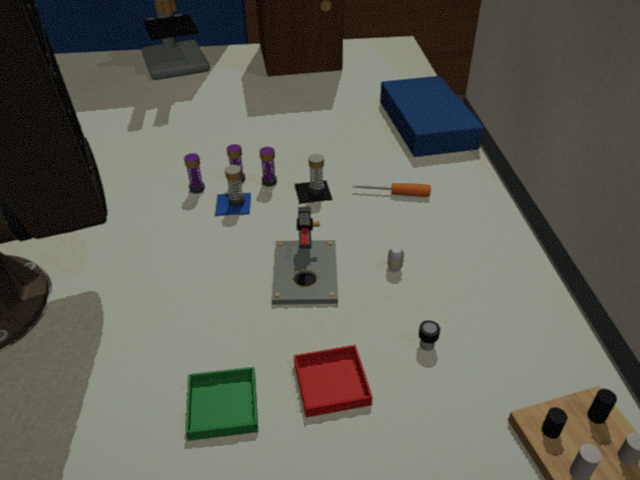

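Candidates (top view): spring on blue pad (226,312), spring on black pad (217,239), and purple look-alikes (197,282), (187,311), (197,350). In the side view the blue-pad spring is at (235,187). I choose the brass/steel spring on the blue pad.

Both views show the tester at (323,263) with its pointer towards +y, the red tray at (423,255) and the green tray at (434,322).

```bash
cat > m.py <<'E'
from h import *
def load(n): z=np.load(n+"0.npz"); return z["p"],z["d"],z["K"],z["E"]
if __name__=="__main__":
  for n in("top","side"):
    p,d,K,E=load(n); W=cloud(d,K,E); hsv=cv2.cvtColor(p,cv2.COLOR_BGR2HSV); H,S,V=cv2.split(hsv)
    ok=(d>0)&(W[...,0]>0.2)&(W[...,0]<.95)&(abs(W[...,1])<.45)
    def rep(name,m,amin=40):
        m=(m&ok).astype(np.uint8); k,l,st,c=cv2.connectedComponentsWithStats(m)
        for i in range(1,k):
            if st[i,4]>amin:
                P=W[l==i]; r=cv2.minAreaRect(P[:,:2].astype(np.float32)*1000)
                print(n,name,"pix",c[i].round(0),"n",st[i,4],"med",np.median(P,0).round(4),"zr",np.percentile(P[:,2],[2,98]).round(3),"rect",np.round(r[0],1),np.round(r[1],0),round(r[2],1))
    z=W[...,2]
    rep("green",(H>45)&(H<80)&(S>100)&(z<.04)); rep("red",((H<8)|(H>172))&(S>120)&(z<.12))
    rep("blue",(H>105)&(H<125)&(S>120)&(z<.03)); rep("purple",(H>130)&(H<160)&(S>80))
    rep("black",(V<45)&(S<150)&(z<.02)); rep("tall",(z>.07)&(z<.11),15)
    if n=="top": rep("plate",(z>.0085)&(z<.02)&(S<60)&(V>60)&(V<150),300)
E
python3 m.py
python3 - <<'E'
import cv2
p=cv2.imread('pics/top0.png'); q=cv2.resize(p[215:375,170:370],(800,640),interpolation=cv2.INTER_CUBIC)[:600]; cv2.imwrite('pics/crop1.png',q)
E
```

```text
top green pix [435. 323.] n 1248 med [ 0.4185 -0.2383  0.0045] zr [-0.001  0.022] rect [ 419.8 -233.6] [88. 92.] 2.4
top red pix [423. 255.] n 1494 med [ 0.5767 -0.215   0.0048] zr [-0.002  0.023] rect [ 578.1 -212.7] [94. 95.] 6.2
top red pix [312. 257.] n 64 med [0.5615 0.0451 0.0642] zr [0.059 0.068] rect [562.3  48.2] [39.  9.] 82.2
top blue pix [230. 320.] n 582 med [0.418  0.2307 0.0035] zr [-0.002  0.01 ] rect [429.4 239.7] [68. 68.] 87.9
top purple pix [194. 280.] n 140 med [0.5047 0.3089 0.0797] zr [0.075 0.085] rect [504.8 308.5] [28. 28.] 59.6
top purple pix [186. 311.] n 184 med [0.4361 0.3239 0.0786] zr [0.013 0.084] rect [437.8 326.4] [29. 28.] 49.0
top purple pix [196. 350.] n 186 med [0.3521 0.2983 0.0791] zr [0.015 0.085] rect [353.1 299.9] [29. 28.] 89.4
top black pix [165. 151.] n 63 med [0.8298 0.4084 0.0124] zr [0.003 0.019] rect [829.3 409.8] [ 4. 76.] 6.4
top black pix [220. 252.] n 397 med [0.5816 0.265  0.0031] zr [-0.003  0.01 ] rect [594.3 263.7] [67. 65.] 5.4
top tall pix [217. 237.] n 173 med [0.6021 0.261  0.0831] zr [0.073 0.088] rect [602.4 261.3] [31.
[... 2400 characters left out ...]
 0.008] rect [559.5   3.1] [32. 35.] 84.8
side tall pix [233. 150.] n 159 med [0.44   0.3233 0.0787] zr [0.071 0.082] rect [438.9 328.2] [35. 32.] 66.5
side tall pix [266. 152.] n 158 med [0.5069 0.3055 0.0785] zr [0.071 0.082] rect [506.6 311.8] [31. 37.] 5.0
side tall pix [191. 159.] n 168 med [0.3548 0.2966 0.079 ] zr [0.071 0.082] rect [354.6 301.1] [35. 32.] 74.1
side tall pix [316. 160.] n 194 med [0.6031 0.257  0.0829] zr [0.071 0.086] rect [603.  263.3] [31. 32.] 11.0
side tall pix [232. 172.] n 210 med [0.4388 0.2352 0.0824] zr [0.071 0.086] rect [438.5 240.9] [31. 33.] 41.2
side tall pix [304. 215.] n 218 med [0.5657 0.0759 0.0873] zr [0.071 0.099] rect [566.   79.7] [16. 22.] 82.5
```

View pics/crop1.png

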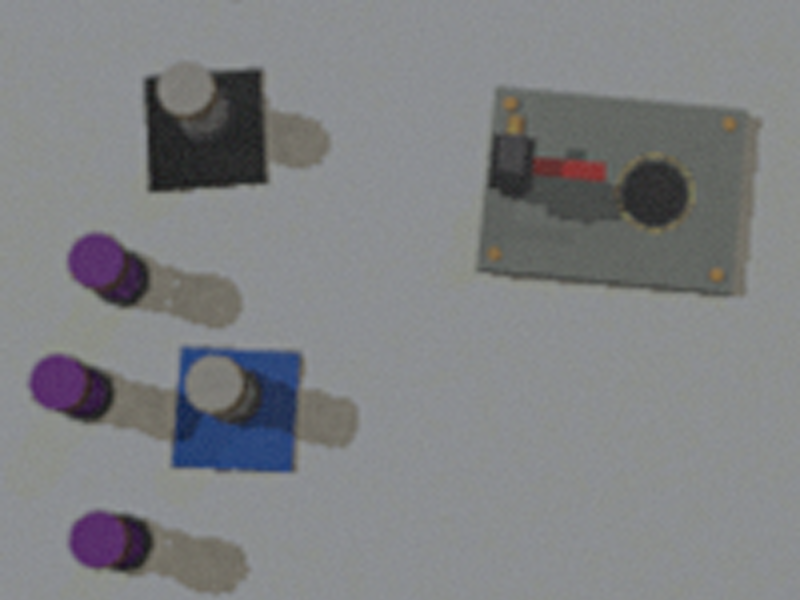

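The crop shows the grey-capped spring standing on the blue pad (crop 215,385 → top 224,311). The purple ones are beside it, so the choice is confirmed. Now I move over the tester and turn so that the fingers open along its x.

>>> step_arm --series '[{"offset": [12.5,-10.5,-2.15],"roll": -62.6},{"offset": [12.5,-10.5,-2.15],"roll": -62.6},{"offset": [12.5,-10.5,-2.15],"roll": -62.6},{"offset": [12.5,-10.5,-2.15],"roll": -62.6},{"offset": [12.5,-10.5,-2.15],"roll": -62.6},{"offset": [12.5,-10.5,-2.15],"roll": -62.6},{"offset": [12.5,-10.5,-2.15],"roll": -62.6},{"offset": [12.5,-10.5,-2.15],"roll": -62.6},{"offset": [12.5,-10.5,-2.15],"roll": -62.6},{"offset": [12.5,-10.5,-2.15],"roll": -62.6},{"offset": [12.5,-10.5,-2.15],"roll": -62.6},{"offset": [12.5,-10.5,-2.15],"roll": -62.6}]'

```text
t: 1.1
tool_pos: [0.4679, -0.1369, 0.2802]
eef_rot: [0.738, 0.675, -0.0, 0.0]
wrist_force: [-0.2, 0.4, -0.6]
grip_width: 1.003
gripper_force: 0.0
```

```bash
cat >> h.py <<'E'
from scipy.spatial.transform import Rotation as R
def plan(target,xdeg=85.,verbose=True):
    s=ctrl.get_state(); r=R.from_quat(s["eef_rot"]); M=r.as_matrix(); p=np.array(s["tool_pos"])
    a=np.degrees(np.arctan2(M[1,0],M[0,0])); o=M.T@(np.array(target)-p)/.04
    print("t",round(s["t"],2),"tcp",p.round(4),"xang",round(a,2),"F",np.round(s["wrist_force"],2),"grip",round(s["grip_width"]*95.1,1),round(s["gripper_force"],1),"-> offset",o.round(3),"roll",round((a-xdeg+180)%360-180,2))
E
python3 -c "
from h import *
plan([.54,0,.3])"
```

```text
t 1.1 tcp [ 0.4679 -0.1369  0.2802] xang 84.93 F [-0.18  0.4  -0.55] grip 95.3 0.0 -> offset [ 3.568  1.494 -0.496] roll -0.07
```

>>> step_arm --series '[{"offset": [0.9,0.37,-0.1],"roll": 0},{"offset": [1.8,0.75,-0.25],"roll": 0},{"offset": [2.7,1.1,-0.4],"roll": 0},{"offset": [3.3,1.4,-0.5],"roll": 0},{"offset": [3.55,1.5,-0.5],"roll": 0},{"offset": [3.55,1.5,-0.5],"roll": 0},{"offset": [3.55,1.5,-0.5],"roll": 0}]'

```text
t: 1.68
tool_pos: [0.5393, -0.003, 0.2993]
eef_rot: [0.737, 0.676, -0.001, -0.0]
wrist_force: [-0.3, -0.1, -0.4]
grip_width: 1.004
gripper_force: 0.0
```

```bash
python3 -c "
from h import *
plan([.54,0,.3])
p,d,K,E=grab('wrist'); cv2.imwrite('pics/w1.png',p); np.savez('w10.npz',p=p,d=d,K=K,E=E); print(K.round(1),E.round(3))"
```

```text
t 1.68 tcp [ 0.5393 -0.003   0.2993] xang 84.99 F [-0.26 -0.14 -0.43] grip 95.5 0.0 -> offset [ 0.077  0.011 -0.018] roll -0.01
[[363.8   0.  323.6]
 [  0.  363.8 242.3]
 [  0.    0.    1. ]] [[ 0.996 -0.082 -0.028  0.547]
 [-0.087 -0.951 -0.295  0.082]
 [-0.002  0.297 -0.955  0.47 ]
 [ 0.     0.     0.     1.   ]]
```

View pics/w1.png

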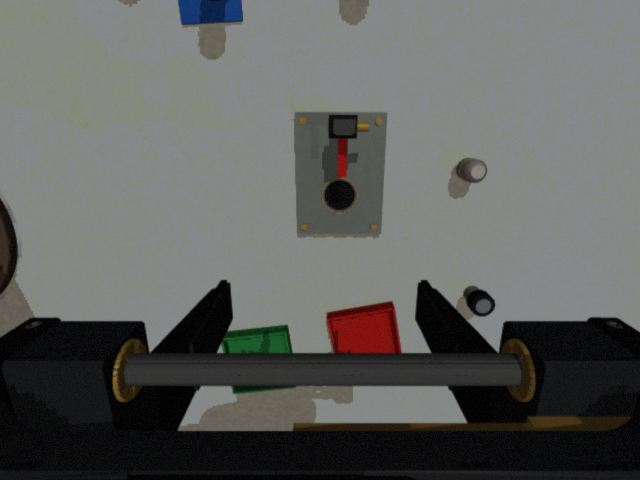

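The wrist view shows the dark seat at (340,195), the red pointer ending near (342,178) and the column at (343,127). Next I fit the seat across the cameras.

```bash
cat > seat.py <<'E'
from h import *
for n,(u0,v0) in {"w1":(340,195),"top":(334,263),"side":(305,279)}.items():
    z=np.load(n+"0.npz"); p,d,K,E=z["p"],z["d"],z["K"],z["E"]; W=cloud(d,K,E)
    g=p.max(2); m=((g<60)).astype(np.uint8)
    m[np.hypot(*(np.mgrid[:480,:640]-np.array([v0,u0])[:,None,None]))>32]=0
    k,l,st,c=cv2.connectedComponentsWithStats(m); i=l[v0,u0]
    cnt=max(cv2.findContours((l==i).astype(np.uint8),0,1)[0],key=cv2.contourArea); cnt=cv2.convexHull(cnt)
    e=cv2.fitEllipse(cnt); print(n,"ell",np.round(e[0],1),np.round(e[1],1),"z.012",ray(*e[0],K,E,.012).round(4),"z.006",ray(*e[0],K,E,.006).round(4))
    H,S,V=cv2.split(cv2.cvtColor(p,cv2.COLOR_BGR2HSV))
    pl=((W[...,2]>.008)&(W[...,2]<.018)&(abs(W[...,0]-.56)<.075)&(abs(W[...,1]-.02)<.1)&(S<70)).astype(np.uint8)
    pl=cv2.morphologyEx(pl,cv2.MORPH_OPEN,np.ones((3,3)))
    cn=max(cv2.findContours(pl,0,1)[0],key=cv2.contourArea)[:,0]
    P=np.array([ray(u,v,K,E,.012)[:2] for u,v in cn],np.float32)*1000; r=cv2.minAreaRect(P); print("  plate",np.round(r,1) if 0 else (np.round(r[0],1),np.round(r[1],1),round(r[2],1)))
    rd=((H<8)|(H>172))&(S>120)&(W[...,2]>.045)&(W[...,2]<.085)&(abs(W[...,0]-.56)<.04)&(abs(W[...,1]-.045)<.04)
    Q=W[rd]; print("  pointer n",rd.sum(),"z pct",np.percentile(Q[:,2],[10,50,90]).round(4),"y min",Q[:,1].min().round(4))
    D=p.astype(int); 
    for q,(uu,vv) in {"table":(u0,v0)}.items():
        T=W[(abs(W[...,0]-.56)<.15)&(W[...,1]>-.12)&(W[...,1]<-.05)&(d>0)]; print("  table z",np.median(T[:,2]).round(4),"plate z",np.median(W[...,2][pl>0]).round(4))
E
python3 seat.py
```

```text
w1 ell [336.9 187.3] [33.8 47.7] z.012 [0.5561 0.0109 0.012 ] z.006 [0.5563 0.01   0.006 ]
  plate (array([560.4,  25.3]), array([149.3, 110.2]), 84.9)
  pointer n 367 z pct [0.0646 0.0657 0.0668] y min 0.0307
  table z 0.0007 plate z 0.0127
top ell [333.3 263. ] [15.  15.3] z.012 [ 0.5565 -0.0026  0.012 ] z.006 [ 0.5575 -0.0028  0.006 ]
  plate (array([535.6,  40.6]), array([115.3,  58.6]), 85.2)
  pointer n 63 z pct [0.0605 0.0642 0.0669] y min 0.0292
  table z -0.0004 plate z 0.0117
side ell [304.7 278.1] [14.8 22. ] z.012 [ 0.5589 -0.0019  0.012 ] z.006 [0.5592 0.0043 0.006 ]
  plate (array([560.5,  22.5]), array([152.6, 109.9]), 84.9)
  pointer n 105 z pct [0.0627 0.0646 0.066 ] y min 0.0284
  table z -0.0002 plate z 0.0116
```

Taking the camera average, the seat is at about (0.558, -0.002) with yaw -5°. Now I go near the blue-pad spring and measure it close up.

```bash
python3 -c "
from h import *
plan([.4385,.19,.24])"
```

```text
t 1.73 tcp [ 0.5392 -0.0036  0.2994] xang 84.92 F [-0.31 -0.33  0.5 ] grip 95.3 0.0 -> offset [ 4.6   -2.933  1.486] roll -0.08
```

>>> step_arm --series '[{"offset": [0.7,-0.45,0.2],"roll": 0},{"offset": [1.5,-0.95,0.5],"roll": 0},{"offset": [2.3,-1.45,0.75],"roll": 0},{"offset": [3.1,-1.95,1.0],"roll": 0},{"offset": [3.9,-2.5,1.25],"roll": 0},{"offset": [4.4,-2.8,1.4],"roll": 0},{"offset": [4.6,-2.93,1.49],"roll": 0},{"offset": [4.6,-2.93,1.49],"roll": 0},{"offset": [4.6,-2.93,1.49],"roll": 0}]'

```text
t: 2.48
tool_pos: [0.4397, 0.1898, 0.2404]
eef_rot: [0.738, 0.675, -0.0, 0.0]
wrist_force: [-0.4, -0.8, -0.5]
grip_width: 1.002
gripper_force: 0.0
```

```bash
python3 -c "
from h import *
plan([.4385,.19,.24])
p,d,K,E=grab('wrist'); np.savez('w20.npz',p=p,d=d,K=K,E=E)
W=cloud(d,K,E); z=W[...,2]
k,l,st,c=cv2.connectedComponentsWithStats(((z>.074)&(z<.095)).astype(np.uint8))
for i in range(1,k):
  if st[i,4]>150:
    P=W[l==i]; T=P[P[:,2]>np.percentile(P[:,2],90)-.004]; cnt=max(cv2.findContours((l==i).astype(np.uint8),0,1)[0],key=cv2.contourArea)
    r=cv2.minEnclosingCircle(T[:,:2].astype(np.float32)*1000); print(c[i].round(),st[i,4],np.median(T,0).round(4),T.mean(0).round(4),np.round(r[0],1),round(r[1],1), p[int(c[i][1]),int(c[i][0])])
cv2.imwrite('pics/w2.png',p)"
```

```text
t 2.48 tcp [0.4397 0.1898 0.2404] xang 84.92 F [-0.43 -0.79 -0.49] grip 95.2 0.0 -> offset [ 0.003 -0.03   0.011] roll -0.08
[309.  60.] 1284 [0.4395 0.3302 0.081 ] [0.4395 0.3301 0.081 ] [439.5 330.1] 15.8 [103  39  83]
[391.  75.] 1255 [0.5066 0.3126 0.081 ] [0.5066 0.3125 0.081 ] [506.5 312.5] 15.8 [100  35  81]
[214. 103.] 1202 [0.355  0.3042 0.0811] [0.355  0.3042 0.0811] [354.6 304.3] 16.0 [89 29 72]
[506. 123.] 1304 [0.603  0.2662 0.0849] [0.6031 0.2661 0.0848] [603.4 265.9] 16.1 [106 115 115]
[318. 166.] 1021 [0.4387 0.2441 0.085 ] [0.4387 0.244  0.085 ] [438.7 243.7] 15.8 [107 112 115]
```

View pics/w2.png

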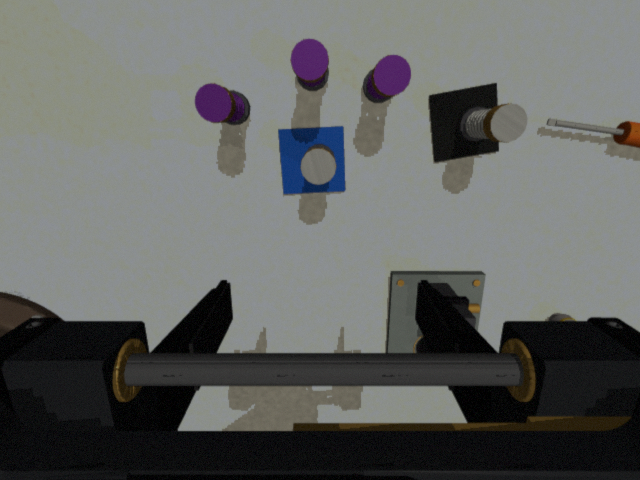

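The wrist view shows the tested spring's cap at (318,166) on the blue pad. The purple ones are at (309,60), (391,75) and (214,103), and the black-pad spring at (506,123). The spring-to-seat displacement agrees in all three cameras at (0.1195, -0.2432). Now I descend and grip.

>>> step_arm --series '[{"offset": [0.7,-0.08,0.5],"roll": 0},{"offset": [1.28,-0.14,1.0],"roll": 0},{"offset": [1.28,-0.14,1.6],"roll": 0},{"offset": [1.28,-0.14,2.2],"roll": 0},{"offset": [1.28,-0.14,2.8],"roll": 0},{"offset": [1.28,-0.14,3.4],"roll": 0},{"offset": [1.28,-0.14,3.9],"roll": 0},{"offset": [1.28,-0.14,4.3],"roll": 0},{"offset": [1.28,-0.14,4.5],"roll": 0},{"offset": [1.28,-0.14,4.55],"roll": 0},{"offset": [1.28,-0.14,4.55],"roll": 0},{"offset": [1.28,-0.14,4.55],"roll": 0}]'

```text
t: 3.53
tool_pos: [0.439, 0.242, 0.0591]
eef_rot: [0.738, 0.675, 0.001, 0.0]
wrist_force: [-0.7, -1.2, 0.5]
grip_width: 0.997
gripper_force: 0.0
```

>>> step_arm --grip 24 --series '[{"offset": [0,0,0],"roll": 0},{"offset": [0,0,0],"roll": 0},{"offset": [0,0,0],"roll": 0},{"offset": [0,0,0],"roll": 0},{"offset": [0,0,0],"roll": 0},{"offset": [0,0,0],"roll": 0},{"offset": [0,0,0],"roll": 0},{"offset": [0,0,0],"roll": 0},{"offset": [0,0,0],"roll": 0},{"offset": [0,0,0],"roll": 0},{"offset": [0,0,0],"roll": 0},{"offset": [0,0,0],"roll": 0}]'

```text
t: 4.53
tool_pos: [0.4383, 0.2423, 0.0583]
eef_rot: [0.738, 0.675, 0.0, 0.0]
wrist_force: [0.9, 0.9, -1.0]
grip_width: 0.328
gripper_force: 30.0
```

```bash
python3 -c "
from h import *
plan([.4386,.2415,.2])"
```

```text
t 4.53 tcp [0.4383 0.2423 0.0583] xang 84.93 F [ 0.86  0.87 -0.96] grip 31.2 30.0 -> offset [-0.019  0.01  -3.543] roll -0.07
```

>>> step_arm --series '[{"offset": [0,0,-0.1],"roll": 0},{"offset": [0,0,-0.4],"roll": 0},{"offset": [0,0,-0.9],"roll": 0},{"offset": [0,0,-1.5],"roll": 0},{"offset": [0,0,-2.1],"roll": 0},{"offset": [0,0,-2.7],"roll": 0},{"offset": [0,0,-3.1],"roll": 0},{"offset": [0,0,-3.3],"roll": 0},{"offset": [0,0,-3.3],"roll": 0}]'

```text
t: 5.28
tool_pos: [0.4386, 0.2425, 0.1917]
eef_rot: [0.738, 0.675, 0.001, 0.0]
wrist_force: [0.6, 0.1, -1.6]
grip_width: 0.326
gripper_force: 30.0
```

```bash
python3 -c "
from h import *
plan([.5578,-.0009,.19])"
```

```text
t 5.28 tcp [0.4386 0.2425 0.1917] xang 84.93 F [ 0.61  0.06 -1.6 ] grip 31.0 30.0 -> offset [-5.798  3.506  0.046] roll -0.07
```

>>> step_arm --series '[{"offset": [-0.2,0.12,0],"roll": 0},{"offset": [-0.7,0.42,0],"roll": 0},{"offset": [-1.4,0.85,0],"roll": 0},{"offset": [-2.1,1.27,0],"roll": 0},{"offset": [-2.8,1.69,0],"roll": 0},{"offset": [-3.5,2.12,0],"roll": 0},{"offset": [-4.2,2.54,0],"roll": 0},{"offset": [-4.9,2.96,0],"roll": 0},{"offset": [-5.4,3.27,0.05],"roll": 0},{"offset": [-5.7,3.45,0.05],"roll": 0},{"offset": [-5.8,3.51,0.05],"roll": 0},{"offset": [-5.8,3.51,0.05],"roll": 0}]'

```text
t: 6.28
tool_pos: [0.5573, -0.0018, 0.1873]
eef_rot: [0.738, 0.675, -0.001, -0.001]
wrist_force: [0.5, -0.3, -1.9]
grip_width: 0.332
gripper_force: 30.0
```

```bash
python3 -c "
from h import *
plan([.5578,-.0009,.11])
for n in ('wrist','side'):
  p,d,K,E=grab(n); np.savez(n+'30.npz',p=p,d=d,K=K,E=E); cv2.imwrite('pics/'+n+'3.png',p)
a=cv2.imread('pics/wrist3.png')[60:360,170:470]; b=cv2.imread('pics/side3.png')[130:330,205:405]
cv2.imwrite('pics/c3.png',np.hstack([cv2.resize(x,(400,400),interpolation=2) for x in (a,b)]))"
```

```text
t 6.28 tcp [ 0.5573 -0.0018  0.1873] xang 84.86 F [ 0.53 -0.34 -1.92] grip 31.6 30.0 -> offset [0.024 0.013 1.932] roll -0.14
```

View pics/c3.png

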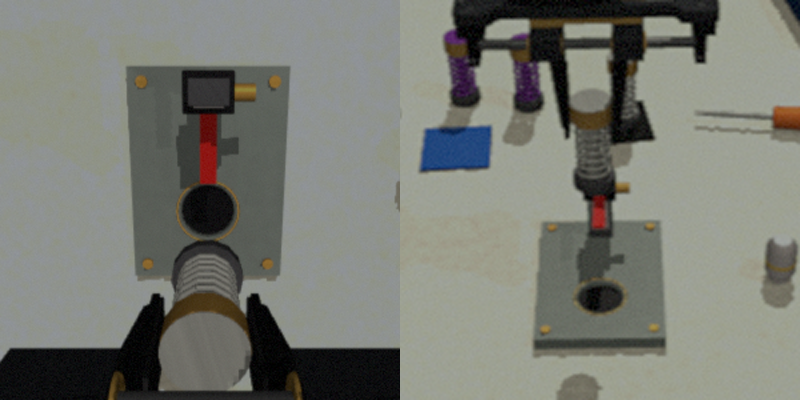

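Wrist crop: the seat ring is centred at crop (207,208), in line with the held spring (foot at (207,270)). The side crop shows the spring hanging upright over the plate. I lower halfway and measure the foot against the seat.

>>> step_arm --series '[{"offset": [0.02,0.01,0.3],"roll": 0},{"offset": [0.02,0.01,0.8],"roll": 0},{"offset": [0.02,0.01,1.3],"roll": 0},{"offset": [0.02,0.01,1.8],"roll": 0},{"offset": [0.02,0.01,2.1],"roll": 0},{"offset": [0.02,0.01,2.3],"roll": 0},{"offset": [0.02,0.01,2.3],"roll": 0},{"offset": [0.02,0.01,2.3],"roll": 0}]'

```text
t: 7.05
tool_pos: [0.558, 0.0003, 0.0966]
eef_rot: [0.737, 0.676, -0.0, 0.0]
wrist_force: [-1.1, -0.5, -1.1]
grip_width: 0.331
gripper_force: 30.0
```

```bash
cat > rel.py <<'E'
from h import *
import sys
plan([.5578,-.0009,.0613])
T=np.array(ctrl.get_state()["tool_pos"]); ims=[]
for n in ("wrist","side","top"):
    p,d,K,E=grab(n); cv2.imwrite(f"pics/{n}{sys.argv[1]}.png",p); W=cloud(d,K,E); z=W[...,2]
    zc=T[2]+.0257
    m=((abs(z-zc)<.006)&(np.hypot(W[...,0]-T[0],W[...,1]-T[1])<.021)).astype(np.uint8)
    P=W[m>0]; c=cv2.minEnclosingCircle(P[:,:2].astype(np.float32)*1000)
    print(n,"cap med",np.median(P,0).round(4),"circ",np.round(c[0],1),round(c[1],1),len(P))
    H,S,V=cv2.split(cv2.cvtColor(p,cv2.COLOR_BGR2HSV))
    r=np.hypot(W[...,0]-.558,W[...,1]+.0)
    b=(H>8)&(H<30)&(S>90)&(z>.003)&(z<.022)&(r<.032)&(r>.012)
    q=np.argwhere(b)
    if len(q)>12:
        X=np.array([ray(u,v,K,E,.012)[:2] for v,u in q])
        from scipy.optimize import least_squares
        f=least_squares(lambda a:np.hypot(X[:,0]-a[0],X[:,1]-a[1])-a[2],[.558,0,.021],loss='soft_l1',f_scale=.001); print("   ring",len(q),f.x.round(4))
    P=W[(z>.008)&(z<.018)&(abs(W[...,0]-.56)<.075)&(abs(W[...,1]-.02)<.1)&(S<70)&(V>60)]
E
python3 rel.py 4
```

```text
t 7.05 tcp [5.58e-01 3.00e-04 9.66e-02] xang 84.99 F [-1.12 -0.45 -1.08] grip 31.5 30.0 -> offset [-0.03  -0.002  0.883] roll -0.01
wrist cap med [0.5579 0.0046 0.1234] circ [558.1   2.3] 19.9 4079
   ring 241 [5.585e-01 1.000e-04 2.240e-02]
side cap med [ 0.5573 -0.0041  0.1228] circ [557.9  -1.7] 20.0 276
   ring 33 [ 0.5589 -0.0007  0.0214]
top cap med [nan nan nan] circ [0. 0.] 0.0 0
  return _methods._mean(a, axis=axis, dtype=dtype,
  ret = um.true_divide(
```

>>> step_arm --series '[{"offset": [-0.04,0.0,0.1],"roll": 0},{"offset": [-0.04,0.0,0.2],"roll": 0},{"offset": [-0.04,0.0,0.3],"roll": 0},{"offset": [-0.04,0.0,0.35],"roll": 0},{"offset": [-0.04,0.0,0.35],"roll": 0},{"offset": [-0.04,0.0,0.35],"roll": 0}]'

```text
t: 7.7
tool_pos: [0.5579, -0.0021, 0.0821]
eef_rot: [0.738, 0.675, -0.0, -0.0]
wrist_force: [0.2, 0.0, -1.6]
grip_width: 0.328
gripper_force: 30.0
```

```bash
python3 -W ignore rel.py 5; python3 -c "
import cv2,numpy as np
a=cv2.imread('pics/wrist5.png')[150:400,200:450]; b=cv2.imread('pics/side5.png')[160:320,225:385]
cv2.imwrite('pics/c5.png',np.hstack([cv2.resize(x,(400,400),interpolation=2) for x in (a,b)]))"
```

```text
t 7.7 tcp [ 0.5579 -0.0021  0.0821] xang 84.93 F [ 0.17  0.02 -1.62] grip 31.2 30.0 -> offset [ 0.029 -0.004  0.52 ] roll -0.07
wrist cap med [0.5577 0.0021 0.1089] circ [5.58e+02 1.00e-01] 19.8 4090
   ring 273 [5.585e-01 1.000e-04 2.240e-02]
side cap med [ 0.5574 -0.0062  0.1081] circ [557.8  -5. ] 19.5 262
   ring 38 [5.587e-01 1.000e-04 2.190e-02]
top cap med [nan nan nan] circ [0. 0.] 0.0 0
```

View pics/c5.png

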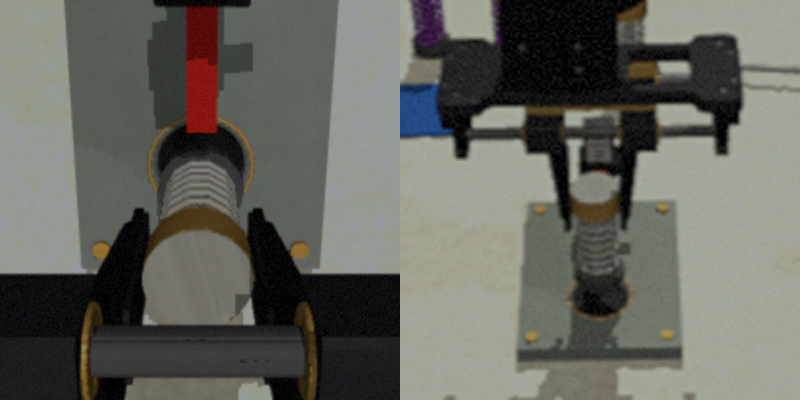

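Both crops show the foot (wrist crop (201,180), side crop (600,290)) coming down inside the brass ring. I keep lowering gently.

>>> step_arm --series '[{"offset": [0.02,0.01,0.1],"roll": 0},{"offset": [0.02,0.01,0.2],"roll": 0},{"offset": [0.02,0.01,0.3],"roll": 0},{"offset": [0.02,0.01,0.37],"roll": 0},{"offset": [0.02,0.01,0.43],"roll": 0},{"offset": [0.02,0.01,0.45],"roll": 0},{"offset": [0.02,0.01,0.45],"roll": 0},{"offset": [0.02,0.01,0.45],"roll": 0}]'

```text
t: 8.52
tool_pos: [0.5584, -0.0013, 0.0643]
eef_rot: [0.738, 0.675, -0.0, 0.0]
wrist_force: [0.2, -0.7, -3.0]
grip_width: 0.331
gripper_force: 30.0
```

```bash
python3 -W ignore rel.py 6
```

```text
t 8.52 tcp [ 0.5584 -0.0013  0.0643] xang 84.94 F [ 0.23 -0.72 -3.02] grip 31.4 30.0 -> offset [ 0.008 -0.016  0.075] roll -0.06
wrist cap med [0.5583 0.0029 0.0911] circ [5.585e+02 5.000e-01] 20.0 4073
   ring 332 [5.585e-01 1.000e-04 2.240e-02]
side cap med [ 0.5576 -0.0054  0.09  ] circ [558.4  -2.4] 20.1 272
   ring 42 [ 5.587e-01 -1.000e-04  2.140e-02]
top cap med [nan nan nan] circ [0. 0.] 0.0 0
```

>>> step_arm --series '[{"offset": [0,0,0.03],"roll": 0},{"offset": [0,0,0.05],"roll": 0},{"offset": [0,0,0.07],"roll": 0},{"offset": [0,0,0.09],"roll": 0},{"offset": [0,0,0.09],"roll": 0},{"offset": [0,0,0.09],"roll": 0}]'

```text
t: 9.17
tool_pos: [0.5584, -0.0012, 0.0606]
eef_rot: [0.738, 0.675, -0.0, -0.0]
wrist_force: [0.1, -0.1, -2.5]
grip_width: 0.331
gripper_force: 30.0
```

```bash
python3 -W ignore rel.py 7
```

```text
t 9.17 tcp [ 0.5584 -0.0012  0.0606] xang 84.93 F [ 0.09 -0.08 -2.53] grip 31.4 30.0 -> offset [ 0.007 -0.015 -0.017] roll -0.07
wrist cap med [0.5582 0.0029 0.0875] circ [558.5   0.7] 19.9 4073
   ring 337 [5.585e-01 1.000e-04 2.240e-02]
side cap med [ 0.5575 -0.005   0.0865] circ [558.   -3.8] 19.7 262
   ring 36 [ 0.5591 -0.      0.0218]
top cap med [nan nan nan] circ [0. 0.] 0.0 0
```

>>> step_arm --series '[{"offset": [0,0,0.015],"roll": 0},{"offset": [0,0,0.02],"roll": 0},{"offset": [0,0,0.02],"roll": 0},{"offset": [0,0,0.02],"roll": 0}]'

```text
t: 9.65
tool_pos: [0.5586, -0.0013, 0.0602]
eef_rot: [0.738, 0.675, 0.0, 0.0]
wrist_force: [-0.9, -0.3, 2.9]
grip_width: 0.328
gripper_force: 30.0
```

```bash
python3 -c "
from h import *
plan([.5578,-.0009,.06])
f=[]
for i in range(4): f.append(ctrl.get_image('top') and ctrl.get_state()['wrist_force'])
print(np.round(f,2))"
```

```text
t 9.65 tcp [ 0.5586 -0.0013  0.0602] xang 84.93 F [-0.86 -0.34  2.89] grip 31.2 30.0 -> offset [ 0.007 -0.02   0.004] roll -0.07
[[-0.27 -0.41  2.16]
 [ 0.78 -0.68  3.18]
 [-0.37 -1.71  3.69]
 [-0.12 -0.01  3.06]]
```

The foot is on the seat floor (Fz ≈ +3 N), so I release and wait.

>>> step_arm --grip 60 --series '[{"offset": [0,0,0],"roll": 0},{"offset": [0,0,0],"roll": 0},{"offset": [0,0,0],"roll": 0},{"offset": [0,0,0],"roll": 0},{"offset": [0,0,0],"roll": 0},{"offset": [0,0,0],"roll": 0},{"offset": [0,0,0],"roll": 0},{"offset": [0,0,0],"roll": 0}]'

```text
t: 10.52
tool_pos: [0.5584, -0.0013, 0.0599]
eef_rot: [0.738, 0.675, -0.0, 0.0]
wrist_force: [-0.2, 0.2, -0.1]
grip_width: 0.631
gripper_force: 0.0
```

>>> step_arm --series '[{"offset": [0,0,-0.3],"roll": 0},{"offset": [0,0,-0.8],"roll": 0},{"offset": [0,0,-1.2],"roll": 0},{"offset": [0,0,-1.4],"roll": 0},{"offset": [0,0,-1.4],"roll": 0},{"offset": [0,0,-1.4],"roll": 0}]'

```text
t: 11.02
tool_pos: [0.5583, -0.0012, 0.1157]
eef_rot: [0.738, 0.675, 0.0, 0.0]
wrist_force: [-1.5, -0.8, 0.3]
grip_width: 0.629
gripper_force: 0.0
```

```bash
cat > cap.py <<'E'
from h import *
import sys
plan([.5584,-.0013,.090])
for n in ("wrist","side"):
    p,d,K,E=grab(n); cv2.imwrite(f"pics/{n}{sys.argv[1]}.png",p); W=cloud(d,K,E); z=W[...,2]
    H,S,V=cv2.split(cv2.cvtColor(p,cv2.COLOR_BGR2HSV))
    m=(z>.055)&(z<.093)&(np.hypot(W[...,0]-.5585,W[...,1])<.024)&(S<50)&(V>80)
    P=W[m]
    if len(P): zt=np.percentile(P[:,2],85); P=P[abs(P[:,2]-zt)<.003]; c=cv2.minEnclosingCircle(P[:,:2].astype(np.float32)*1000); print(n,"cap",P.mean(0).round(4),"circ",np.round(c[0],1),round(c[1],1),len(P))
    rd=((H<8)|(H>172))&(S>120)&(z>.045)&(z<.085)&(abs(W[...,0]-.56)<.04)&(abs(W[...,1]-.045)<.03)
    print("  pointer",rd.sum(),W[rd].mean(0).round(4) if rd.any() else "")
E
python3 cap.py 8
```

```text
t 11.02 tcp [ 0.5583 -0.0012  0.1157] xang 84.93 F [-1.5  -0.83  0.28] grip 59.8 0.0 -> offset [-0.001  0.003  0.643] roll -0.07
wrist cap [5.59e-01 5.00e-04 8.70e-02] circ [559.1  -0. ] 15.9 1981
  pointer 1131 [0.5631 0.0516 0.0656]
side cap [ 0.5591 -0.0011  0.0862] circ [558.4   0. ] 16.6 184
  pointer 72 [0.5636 0.058  0.0642]
```

The spring stands free, with its cap at (0.559, ~0) and the top at z ≈ 0.086, which is fully seated. I shut the fingers and come down to just above the cap.

>>> step_arm --grip 0 --series '[{"offset": [0,0,0],"roll": 0},{"offset": [0,0,0],"roll": 0},{"offset": [0,0,0],"roll": 0},{"offset": [0,0,0],"roll": 0},{"offset": [0,0,0],"roll": 0},{"offset": [0,0,0.15],"roll": 0},{"offset": [0,0,0.3],"roll": 0},{"offset": [0,0,0.45],"roll": 0},{"offset": [0,0,0.6],"roll": 0},{"offset": [0,0,0.67],"roll": 0},{"offset": [0,0,0.67],"roll": 0},{"offset": [0,0,0.67],"roll": 0}]'

```text
t: 12.12
tool_pos: [0.5583, -0.0013, 0.0888]
eef_rot: [0.738, 0.675, -0.0, -0.0]
wrist_force: [0.2, 0.2, 0.3]
grip_width: 0.002
gripper_force: 0.0
```

```bash
cat > f.py <<'E'
from h import *
import sys
f=[];zz=[]
for i in range(int(sys.argv[1])): ctrl.get_image('top'); s=ctrl.get_state(); f.append(s['wrist_force']); zz.append(s['tool_pos'])
f=np.array(f); print("t",round(s['t'],2),"F",f.mean(0).round(2),"sd",f[:,2].std().round(2),"tcp",np.mean(zz,0).round(4),"grip",round(s["grip_width"]*95.1,1))
E
python3 f.py 4
```

```text
t 12.32 F [-0.32  0.17  0.  ] sd 0.39 tcp [ 0.5585 -0.0013  0.0893] grip 0.7
```

>>> step_arm --series '[{"offset": [0,0,0.03],"roll": 0},{"offset": [0,0,0.06],"roll": 0},{"offset": [0,0,0.09],"roll": 0},{"offset": [0,0,0.12],"roll": 0},{"offset": [0,0,0.15],"roll": 0},{"offset": [0,0,0.18],"roll": 0},{"offset": [0,0,0.2],"roll": 0},{"offset": [0,0,0.2],"roll": 0}]'

```text
t: 12.98
tool_pos: [0.5586, -0.0013, 0.0813]
eef_rot: [0.738, 0.675, 0.0, 0.0]
wrist_force: [-1.4, -0.3, 7.2]
grip_width: 0.004
gripper_force: 3.5
```

```bash
python3 f.py 4
```

```text
t 13.18 F [-0.84  0.21  7.11] sd 0.34 tcp [ 0.5586 -0.0013  0.0814] grip 0.4
```

>>> step_arm --series '[{"offset": [0,0,0.03],"roll": 0},{"offset": [0,0,0.06],"roll": 0},{"offset": [0,0,0.09],"roll": 0},{"offset": [0,0,0.1],"roll": 0},{"offset": [0,0,0.1],"roll": 0}]'

```text
t: 13.6
tool_pos: [0.5587, -0.0013, 0.0777]
eef_rot: [0.738, 0.675, 0.0, 0.0]
wrist_force: [-1.4, 0.3, 10.2]
grip_width: 0.005
gripper_force: 5.2
```

```bash
python3 f.py 4
```

```text
t 13.8 F [-1.61  0.46 10.18] sd 0.43 tcp [ 0.5587 -0.0013  0.0778] grip 0.6
```

>>> step_arm --series '[{"offset": [0,0,0.03],"roll": 0},{"offset": [0,0,0.055],"roll": 0},{"offset": [0,0,0.055],"roll": 0},{"offset": [0,0,0.055],"roll": 0},{"offset": [0,0,0.055],"roll": 0},{"offset": [0,0,0.055],"roll": 0},{"offset": [0,0,0.055],"roll": 0},{"offset": [0,0,0.055],"roll": 0}]'

```text
t: 14.47
tool_pos: [0.5588, -0.0013, 0.0758]
eef_rot: [0.738, 0.675, 0.0, 0.001]
wrist_force: [-1.6, 1.0, 11.6]
grip_width: 0.004
gripper_force: 6.0
```

```bash
python3 f.py 4; python3 cap.py 9; python3 f.py 8; python3 -c "
import cv2,numpy as np
a=cv2.imread('pics/wrist9.png')[150:400,200:450]; b=cv2.imread('pics/side9.png')[180:310,240:370]
cv2.imwrite('pics/c9.png',np.hstack([cv2.resize(x,(400,400),interpolation=2) for x in (a,b)]))"
```

```text
t 14.67 F [-1.61  0.34 11.95] sd 0.51 tcp [ 0.5588 -0.0013  0.0758] grip 0.3
t 14.67 tcp [ 0.5588 -0.0013  0.0758] xang 84.93 F [-1.15  0.83 12.32] grip 0.3 6.0 -> offset [-0.001 -0.01  -0.356] roll -0.07
wrist cap [0.561  0.0056 0.0765] circ [5.595e+02 5.000e-01] 15.5 1024
  pointer 1635 [0.5631 0.0518 0.0656]
side cap [ 0.5623 -0.0023  0.0756] circ [559.6  -0.9] 15.8 83
  pointer 0 
t 15.17 F [-1.91  0.21 11.73] sd 0.52 tcp [ 0.5588 -0.0013  0.0758] grip 0.6
```

View pics/c9.png

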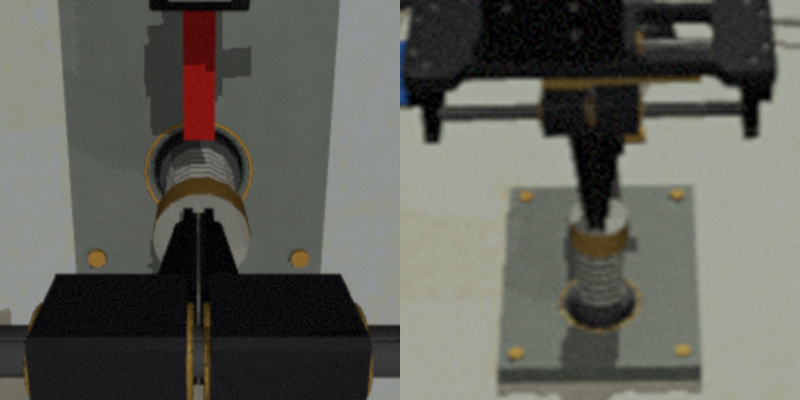

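At 11.9 N, held for over a second, the wrist camera gives the cap top at z 0.0765 and the pointer at 0.0656. The crop shows the cap at (200,215) and the pointer tip at (199,140). The cap stayed about 11 mm above, so it passes and goes to the green tray. I let it up slowly.

>>> step_arm --series '[{"offset": [0,0,-0.03],"roll": 0},{"offset": [0,0,-0.06],"roll": 0},{"offset": [0,0,-0.09],"roll": 0},{"offset": [0,0,-0.12],"roll": 0},{"offset": [0,0,-0.15],"roll": 0},{"offset": [0,0,-0.18],"roll": 0},{"offset": [0,0,-0.21],"roll": 0},{"offset": [0,0,-0.24],"roll": 0},{"offset": [0,0,-0.28],"roll": 0},{"offset": [0,0,-0.33],"roll": 0},{"offset": [0,0,-0.45],"roll": 0},{"offset": [0,0,-0.7],"roll": 0}]'

```text
t: 16.17
tool_pos: [0.5578, -0.0012, 0.1025]
eef_rot: [0.738, 0.675, -0.001, -0.001]
wrist_force: [0.1, -0.6, -0.3]
grip_width: 0.006
gripper_force: 0.0
```

>>> step_arm --grip 60 --series '[{"offset": [0,0,-0.3],"roll": 0},{"offset": [0,0,-0.3],"roll": 0},{"offset": [0,0,-0.3],"roll": 0},{"offset": [0,0,-0.3],"roll": 0},{"offset": [0,0,-0.3],"roll": 0},{"offset": [0,0,-0.3],"roll": 0},{"offset": [0,0,-0.3],"roll": 0}]'

```text
t: 16.75
tool_pos: [0.5582, -0.0013, 0.1145]
eef_rot: [0.738, 0.675, -0.0, -0.0]
wrist_force: [0.8, 0.4, 0.2]
grip_width: 0.441
gripper_force: 0.0
```

```bash
python3 cap.py 10; python3 -c "
from h import *
plan([.5586,-.0013,.0602])"
```

```text
t 16.75 tcp [ 0.5582 -0.0013  0.1145] xang 84.94 F [0.79 0.38 0.2 ] grip 42.0 0.0 -> offset [-0.001  0.005  0.612] roll -0.06
wrist cap [5.59e-01 5.00e-04 8.70e-02] circ [ 5.59e+02 -1.00e-01] 15.8 1998
  pointer 1160 [0.5631 0.0516 0.0656]
side cap [ 0.559  -0.001   0.0861] circ [5.59e+02 1.00e-01] 15.9 185
  pointer 72 [0.5638 0.0583 0.064 ]
t 16.85 tcp [ 0.5583 -0.0012  0.1146] xang 84.93 F [-0.09 -0.35  0.11] grip 49.6 0.0 -> offset [-1.000e-03  8.000e-03  1.361e+00] roll -0.07
```

>>> step_arm --grip 65 --series '[{"offset": [0,0,0],"roll": 0},{"offset": [0,0,0],"roll": 0},{"offset": [0,0,0],"roll": 0},{"offset": [0,0.01,0.3],"roll": 0},{"offset": [0,0.01,0.7],"roll": 0},{"offset": [0,0.01,1.05],"roll": 0},{"offset": [0,0.01,1.25],"roll": 0},{"offset": [0,0.01,1.34],"roll": 0},{"offset": [0,0.01,1.34],"roll": 0},{"offset": [0,0.01,1.34],"roll": 0}]'

```text
t: 17.68
tool_pos: [0.559, -0.0013, 0.0617]
eef_rot: [0.738, 0.675, 0.0, 0.0]
wrist_force: [-0.3, 0.5, 0.2]
grip_width: 0.685
gripper_force: 0.0
```

>>> step_arm --grip 24 --series '[{"offset": [0,0,0],"roll": 0},{"offset": [0,0,0],"roll": 0},{"offset": [0,0,0],"roll": 0},{"offset": [0,0,0],"roll": 0},{"offset": [0,0,0],"roll": 0},{"offset": [0,0,0],"roll": 0},{"offset": [0,0,0],"roll": 0},{"offset": [0,0,0],"roll": 0},{"offset": [0,0,0],"roll": 0},{"offset": [0,0,0],"roll": 0}]'

```text
t: 18.52
tool_pos: [0.5589, -0.0013, 0.0614]
eef_rot: [0.738, 0.675, 0.0, 0.0]
wrist_force: [0.6, 0.2, 1.1]
grip_width: 0.333
gripper_force: 30.0
```

```bash
python3 -c "
from h import *
plan([.5586,-.0013,.19])"
```

```text
t 18.52 tcp [ 0.5589 -0.0013  0.0614] xang 84.93 F [0.56 0.23 1.12] grip 31.7 30.0 -> offset [-0.    -0.007 -3.214] roll -0.07
```

>>> step_arm --series '[{"offset": [0,0,-0.1],"roll": 0},{"offset": [0,0,-0.4],"roll": 0},{"offset": [0,0,-0.9],"roll": 0},{"offset": [0,0,-1.5],"roll": 0},{"offset": [0,0,-2.0],"roll": 0},{"offset": [0,0,-2.4],"roll": 0},{"offset": [0,0,-2.5],"roll": 0},{"offset": [0,0,-2.5],"roll": 0}]'

```text
t: 19.18
tool_pos: [0.559, -0.0013, 0.1621]
eef_rot: [0.738, 0.675, 0.0, 0.001]
wrist_force: [-0.0, -0.5, -2.0]
grip_width: 0.327
gripper_force: 30.0
```

```bash
python3 -c "
from h import *
plan([.423,-.2345,.14])"
```

```text
t 19.18 tcp [ 0.559  -0.0013  0.1621] xang 84.94 F [-0.04 -0.55 -1.98] grip 31.1 30.0 -> offset [-6.108 -2.872  0.549] roll -0.06
```

>>> step_arm --series '[{"offset": [-0.2,-0.1,0],"roll": 0},{"offset": [-0.7,-0.33,0],"roll": 0},{"offset": [-1.4,-0.66,0],"roll": 0},{"offset": [-2.1,-0.99,0],"roll": 0},{"offset": [-2.8,-1.32,0],"roll": 0},{"offset": [-3.5,-1.65,0],"roll": 0},{"offset": [-4.2,-1.97,0],"roll": 0},{"offset": [-4.9,-2.3,0.1],"roll": 0},{"offset": [-5.5,-2.59,0.3],"roll": 0},{"offset": [-5.9,-2.77,0.5],"roll": 0},{"offset": [-6.1,-2.87,0.55],"roll": 0},{"offset": [-6.1,-2.87,0.55],"roll": 0}]'

```text
t: 20.18
tool_pos: [0.4214, -0.2351, 0.138]
eef_rot: [0.738, 0.674, -0.0, -0.001]
wrist_force: [0.8, 1.0, -1.0]
grip_width: 0.328
gripper_force: 30.0
```

```bash
python3 -c "
from h import *
plan([.423,-.2345,.0609])
p,d,K,E=grab('side'); cv2.imwrite('pics/s11.png',cv2.resize(p[290:470,140:380],(800,600)))"
```

```text
t 20.18 tcp [ 0.4214 -0.2351  0.138 ] xang 84.8 F [ 0.77  1.04 -1.  ] grip 31.2 30.0 -> offset [0.016 0.043 1.929] roll -0.2
```

View pics/s11.png

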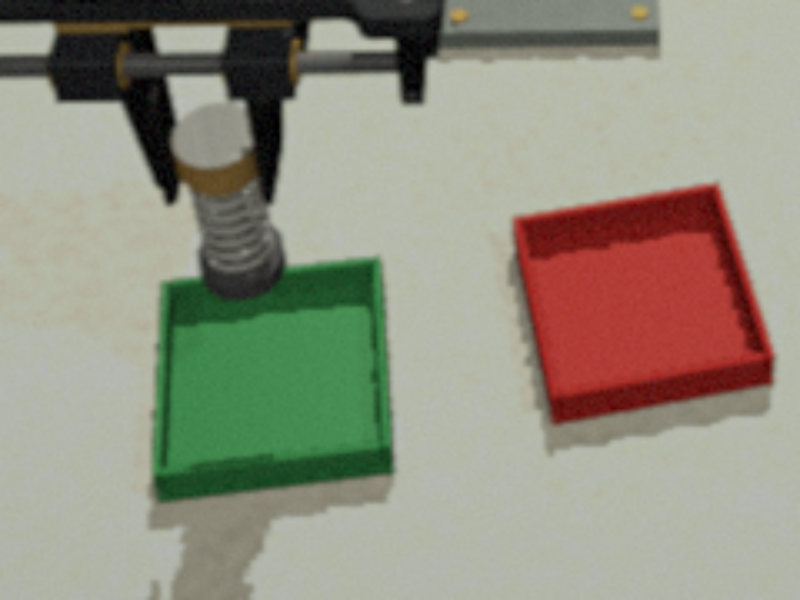

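The spring hangs upright over the green tray (foot at (242,270), tray centre (273,375); the shift is its height above the floor). I lower it.

>>> step_arm --series '[{"offset": [0.02,0.04,0.2],"roll": 0},{"offset": [0.02,0.04,0.6],"roll": 0},{"offset": [0.02,0.04,1.0],"roll": 0},{"offset": [0.02,0.04,1.35],"roll": 0},{"offset": [0.02,0.04,1.6],"roll": 0},{"offset": [0.02,0.04,1.75],"roll": 0},{"offset": [0.02,0.04,1.85],"roll": 0},{"offset": [0.02,0.04,1.9],"roll": 0},{"offset": [0.02,0.04,1.9],"roll": 0},{"offset": [0.02,0.04,1.9],"roll": 0}]'

```text
t: 21.07
tool_pos: [0.4248, -0.2335, 0.0637]
eef_rot: [0.738, 0.675, 0.0, 0.0]
wrist_force: [0.2, -0.7, -1.5]
grip_width: 0.328
gripper_force: 30.0
```

```bash
python3 f.py 4
```

```text
t 21.27 F [ 0.18  0.02 -2.02] sd 0.08 tcp [ 0.4248 -0.2337  0.0638] grip 31.0
```

Foot bottom is about 4 mm above the tray floor, so I step down.

>>> step_arm --series '[{"offset": [0,0,0.03],"roll": 0},{"offset": [0,0,0.06],"roll": 0},{"offset": [0,0,0.08],"roll": 0},{"offset": [0,0,0.1],"roll": 0},{"offset": [0,0,0.1],"roll": 0},{"offset": [0,0,0.1],"roll": 0}]'

```text
t: 21.77
tool_pos: [0.4246, -0.2336, 0.0594]
eef_rot: [0.738, 0.675, -0.0, 0.0]
wrist_force: [0.1, 0.4, 1.4]
grip_width: 0.331
gripper_force: 30.0
```

```bash
python3 f.py 4
```

```text
t 21.97 F [0.28 0.03 0.93] sd 0.45 tcp [ 0.4246 -0.2336  0.0594] grip 31.1
```

The spring's weight is on the tray floor (Fz went from -2 to +1 N), so I release and rise.

>>> step_arm --grip 60 --series '[{"offset": [0,0,0],"roll": 0},{"offset": [0,0,0],"roll": 0},{"offset": [0,0,0],"roll": 0},{"offset": [0,0,0],"roll": 0},{"offset": [0,0,0],"roll": 0},{"offset": [0,0,0],"roll": 0},{"offset": [0,0,0],"roll": 0},{"offset": [0,0,0],"roll": 0}]'

```text
t: 22.63
tool_pos: [0.4246, -0.2336, 0.0593]
eef_rot: [0.738, 0.675, -0.0, 0.0]
wrist_force: [-0.6, 0.1, 0.6]
grip_width: 0.633
gripper_force: 0.0
```

>>> step_arm --series '[{"offset": [0,0,-0.2],"roll": 0},{"offset": [0,0,-0.6],"roll": 0},{"offset": [0,0,-1.1],"roll": 0},{"offset": [0,0,-1.7],"roll": 0},{"offset": [0,0,-2.3],"roll": 0},{"offset": [0,0,-2.8],"roll": 0},{"offset": [0,0,-3.0],"roll": 0},{"offset": [0,0,-3.0],"roll": 0},{"offset": [0,0,-3.0],"roll": 0}]'

```text
t: 23.38
tool_pos: [0.4244, -0.2334, 0.1791]
eef_rot: [0.738, 0.675, 0.0, 0.0]
wrist_force: [-0.1, 0.1, -0.8]
grip_width: 0.633
gripper_force: 0.0
```

```bash
python3 -c "
from h import *
plan([.423,-.2345,.18])
p,d,K,E=grab('side'); W=cloud(d,K,E); P=W[(abs(W[...,2]-.084)<.004)&(np.hypot(W[...,0]-.423,W[...,1]+.2345)<.03)]; print(P.mean(0).round(4),len(P))
Q=W[(abs(W[...,2]-.084)<.004)&(np.hypot(W[...,0]-.603,W[...,1]-.263)<.03)]; print('black',Q.mean(0).round(4))
cv2.imwrite('pics/s12.png',p)"
```

```text
t 23.38 tcp [ 0.4244 -0.2334  0.1791] xang 84.93 F [-0.12  0.14 -0.78] grip 60.2 0.0 -> offset [-0.03  -0.031 -0.023] roll -0.07
[ 0.4251 -0.2344  0.0839] 414
black [0.6031 0.2627 0.0835]
```

View pics/s12.png

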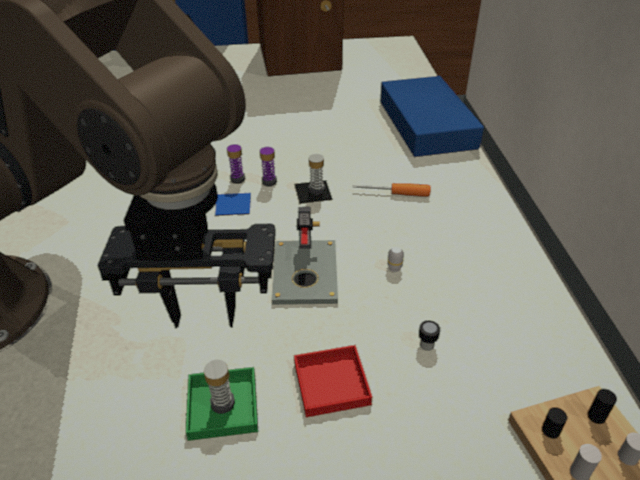

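The spring stands upright in the green tray at (220,388), with its cap top at z 0.084. The gripper is clear above it, and the tester, the black-pad spring at (316,175) and the bystanders have not moved. I hand it in.

```bash
python3 -c "
from h import *
print(ctrl.job_done())"
```

```text
the job is handed in; nothing more can be done
None
```

The job is handed in: under about 11.9 N, held for over a second, the top of the blue-pad spring's cap stayed about 11 mm above the pointer, so I stood the spring upright in the green tray and let go.

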